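# Raise the plating lamp and hold it over the dish

### The arm

A 6-joint arm with a two-finger parallel gripper is mounted at the origin on the work surface. World frame = base frame: x ahead of the robot, y to its left, z up, the work surface at z = 0. Lengths are in m, angles in rad, forces in N, time in s.
With the tool pointing down it reaches from about 0.275 to 0.725 m from the base axis. Payload 15.9 kg.
Tool frame: the origin (TCP) lies at the very end of the fingers, on their centre line; the grasp point (between the pads) lies 19 mm behind it (robot.tcp_to_grasp is the distance from the TCP to the grasp point, in m); x points along the fingers, y is the direction in which the jaws open and shut, and the axes are right-handed (so a half turn about x gives the same grasp; the last joint's range is limited). The gripper opens to 85 mm and grips with 20 to 120 N. Pads are 22 mm wide; open, the fingers measure 114 mm over their backs; the gripper's body (76 mm by 85 mm) begins 54 mm behind the grasp point. The pads swing forward as they close: fully open they stand 13 mm farther back than shut.
Start: joints at [-1.148, 0.213, -0.034, 1.323, 0, 1.571], TCP at [0.205, -0.456, 0.231] pointing down, gripper open.
Joint ranges: [-2.98, 2.98], [-0.74, 1.72], [-1.14, 1.35], [-2.1, 2.04], [-1.57, 1.44], [-3.14, 3.14]. Speed limits (rad/s): [1.89, 1.89, 2.39, 2.57, 3.14, 3.14].

### API

Orientations are given as a rotation vector (axis times angle).
In Python, from bench import telemetry, read_camera, get_calibration, hand_in, robot gives the robot as it stands. The module is installed in compiled form; this text tells all that it offers.
- The arm moves only by the tool step_arm, never from a script. Its arguments are lists of equal length, an entry for each row: "dp": the shift along the world's x, y, z in mm, a list of three; "turn": the turn, a rotation vector about the world's x, y, z in rad, a list of three; "fingers": the finger opening in mm, from 0 to 85.4. A call has 1 to 8 rows; each row is the pose to reach, as a shift and turn from the pose commanded when the call began; what a row does not reach only later rows make up. A row lasts 1/10 s, in which the tool goes at most 50 mm and 8.59 degrees, less where a joint would pass 70% of its speed; a pose out of reach is approached as far as the arm can. A call with a gripper value outside its range is refused whole. The fingers move at their own pace and stop on an object; "force" is the grip in N (left out, the last holds). Time passes only in rows, so rows that repeat a pose let the fingers close. It gives the time, the measured TCP pose, the force and the opening at its end, in the units of the state.
- telemetry.observe(): the state, without advancing time (a new reading comes with each control period).
- read_camera(name): name is "scene" or "top" or "wrist"; returns (picture, depth): 480x640x3 uint8, red, green, blue; 480x640 float32, m along the optical axis (not along the pixel's ray), 0 where there is no reading.
- get_calibration(name): a dict with "fx", "fy", "cx", "cy" (pixels), "dist_coeffs" ([k1, k2, p1, p2, k3] as OpenCV has them; the pictures are not rectified), "pose" (4x4, takes a point from camera to world coordinates). Camera axes: x right, y up, looking along -z (the intrinsics and any distortion apply to the point x, -y, -z); pixel columns grow to the right and rows downward; lengths in m; the calibration is good to about 2 mm. A picture is of the moment at which its call begins: read the wrist's pose just before it. get_calibration takes no time and is no camera call; for the wrist camera it gives the pose at the moment of the call.
- hand_in(): hands the job in, once; it reports no verdict.
The state is a dict: "clock": time; "qpos": joint angles; "joint_vel": joint speeds; "tau": joint torques, N m; "tcp_pos": TCP position; "tool_rot": TCP orientation; "wrist_force": force on the tool from outside, world axes, zero at the start; "moment": the same for the moment, N m; "width": opening from 0.0 (shut) to 1.0 (fully open).
Only numpy, scipy, OpenCV 4.12 (cv2) and the standard library are available. Lean on these libraries where they do the work, as an engineer would, in place of code of your own. Each camera call takes 0.05 s, during which the arm holds its last target.

### The job

Squeeze the red release button in the side of the lamp post's grip, draw the telescopic post up past its first stop to its second stop (fully out), and turn it so that the copper lamp hangs centred over the plated dish. Finish while holding it there, with the button still squeezed, because the post sinks if it is let go; leave the dish, bowl, tub and sauce bottle where they stand.

Things in the scene. Friction and masses are not known exactly. Their poses are not given: they have to be found in the camera images.
- post: Fixed steel foot of the lamp post, a disc 104 mm across and 20 mm high, bolted to the counter. Origin: centre of its underside, on the post's vertical axis; z up. Everything on the post turns and rises on this axis.
- swivel: Black outer tube (32 mm across, collar 44 mm, ending 119 mm above the counter) that turns on the foot about the vertical axis with light friction (0.03 N m), up to 1.2 rad either side of the foot's x axis. Origin on the axis at the counter; x along the lamp's boom, y to the button's side, z up. Tubes, grip, boom and lamp turn with it, at any height.
- grip_center (a point): Where to take hold: on the post's axis at button height, inside the grey grip block (26 mm along the boom, 30 mm across it, 70 mm tall; top 27 mm above this point, nothing over it). Taken from above, fingers closing along y, one presses the button, the other bears on the plain side. 165 mm above the counter when down. Axes as swivel. The 10 mm boom leaves the +x face 35 mm below.
- button_face (a point): Centre of the outer face of the red button (19 mm along the boom, 24 mm tall), which stands 6 mm proud of the grip's +y face, 21 mm from the axis when out.
- release (a joint): Press of the button, m: 0 out, 0.005 fully in. Spring 3 N at the start, 6 N fully in. Unless it is in by more than about 0.003 a latch keeps the post down and it cannot be pulled up.
- grip (a joint): First draw of the telescope, m: the grip's rise out of the middle tube; 0 down, 0.060 at the first stop. Moves first (it needs about 4 N: the weight of grip and lamp, plus friction).
- mid_tube (a joint): Second draw, m: the aluminium middle tube's rise out of the outer tube; 0 down, 0.070 at its end. It follows only when the first draw is fully out, and needs about 7 N. Both ends together are the second stop, 130 mm of rise in all, a hard stop. Let go, both draws sink.
- lamp (a point): Centre of the underside of the copper lamp shade (80 mm across), at the end of the boom 155 mm from the post's axis along swivel x; 90 mm above the counter when the post is down.
- plate: White plate, 170 mm across and 16 mm high, with a small plated dish on it up to 31 mm high. Origin: centre of its underside. It lies about a boom's length from the post (140 to 177 mm), to the left of where the lamp starts as seen along the boom from the post.
- tub: Lidded food tub with a white lid, 100 mm across, 88 mm high; bystander. Origin: centre of its underside.
- sauce_bottle: Yellow sauce bottle with white nozzle, 58 mm across, 185 mm high; bystander. Origin: centre of its underside.
- bowl: Steel bowl, 100 mm across, 50 mm high; bystander. Origin: centre of its underside.

How it is judged:
On the way, in this order (a step that is already met when the one before it is completed fails the run):
1. the release button is squeezed in while the post is still down (value of joint release above 0.003 m and value of joint each of grip, mid_tube below 0.01 m), for 0.1 s.
2. the post is drawn out to its second stop (value of joint grip above 0.055 m and value of joint mid_tube above 0.065 m), for 0.2 s.
At the end, for the whole second after the job is handed in: Both draws are out (first above 55 of 60 mm, second above 65 of 70 mm; lamp over 210 mm above the counter), the fingers grip the post with over 3 N and keep the button in by over 3 mm, and the lamp's centre is within 40 mm horizontally of the plate's centre (all of step 2 and value of joint release above 0.003 m and horizontal distance between lamp and plate below 0.04 m and height (world z) of lamp above 0.21 m and contact force between the fingers and post above 3 N); the arm keeps its last pose, push and grip.
It fails at once if the plate is shoved more than 30 mm or tipped (distance of plate from where it was at the start of the episode above 0.03 m or angle between plate's own z axis and vertical above 0.35 rad).
It fails at once if the tub is shoved more than 30 mm or tipped (distance of tub from where it was at the start of the episode above 0.03 m or angle between tub's own z axis and vertical above 0.35 rad).
It fails at once if the sauce bottle is shoved more than 30 mm or tipped (distance of sauce_bottle from where it was at the start of the episode above 0.03 m or angle between sauce_bottle's own z axis and vertical above 0.35 rad).
It fails at once if the bowl is shoved more than 30 mm or tipped (distance of bowl from where it was at the start of the episode above 0.03 m or angle between bowl's own z axis and vertical above 0.35 rad).
It also fails if it takes over 35 s, if anything falls off the work surface, if the arm or the gripper's body presses on something with over 40 N, if the wrist force passes 120 N, or if a joint passes its speed limit or range.

## Working session

There is one attempt and no reset: what is moved stays moved. The work goes in short steps, Python scripts to look and compute and a tool call to move; the robot and the scene stay as the last step left them, time stands still between calls to the robot, and variables do not carry over. Pictures are saved under pics/ and viewed, and the job is handed in when it is done.

Besides the shell and the picture viewer there is one more tool, called after ">>>" as name(argument=value, ...) on one line, values as JSON. step_arm: Moves the arm, as the interface text tells. Its arguments: {"type":"object","properties":{"dp":{"type":"array"},"turn":{"type":"array"},"fingers":{"type":"array"},"force":{"type":"number"}},"required":["dp","turn","fingers"]}

```bash
mkdir -p pics
cat > h.py <<'E'
import numpy as np, cv2
from bench import telemetry, read_camera, get_calibration, hand_in, robot
def snap(n,tag):
    c=get_calibration(n); p,d=read_camera(n)
    cv2.imwrite(f'pics/{tag}.png',p[:,:,::-1]); np.savez(f'{tag}.npz',p=p,d=d,**{k:np.array(v) for k,v in c.items()})
def pt(tag,u,v,z=None,dep=None):
    f=np.load(tag+'.npz'); K=np.array([[f['fx'],0,f['cx']],[0,f['fy'],f['cy']],[0,0,1]],float)
    q=cv2.undistortPoints(np.array([[[u,v]]],float),K,f['dist_coeffs'].astype(float))[0,0]
    P=f['pose']; r=P[:3,:3]@np.array([q[0],-q[1],-1.]); o=P[:3,3]
    if z is not None: return o+r*(z-o[2])/r[2]
    if dep is None: dep=f['d'][int(round(v)),int(round(u))]
    return o+r*dep
E
python3 - <<'E'
from h import *
snap('scene','s0');snap('top','t0')
s=telemetry.observe(); print({k:np.round(v,3) for k,v in s.items()})
E
```

```text
{'clock': np.float64(0.1), 'qpos': array([-1.148,  0.213, -0.035,  1.324,  0.   ,  1.571]), 'joint_vel': array([ 0.001, -0.   ,  0.002,  0.001,  0.002,  0.001]), 'tau': array([ 0.0000e+00, -6.8725e+01,  4.8781e+01,  1.2000e-02,  0.0000e+00,
       -0.0000e+00]), 'tcp_pos': array([ 0.205, -0.456,  0.231]), 'tool_rot': array([ 1.988,  0.428, -1.989]), 'wrist_force': array([ 0.97 , -0.015, -0.003]), 'moment': array([-0.003, -0.006, -0.007]), 'width': np.float64(0.998)}
```

View pics/s0.png

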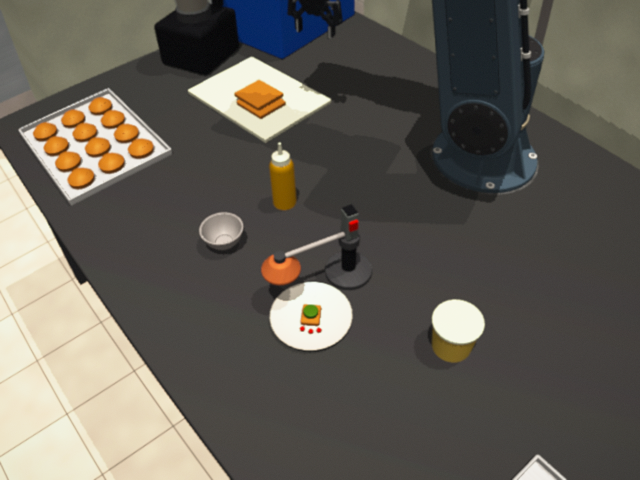

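View pics/t0.png

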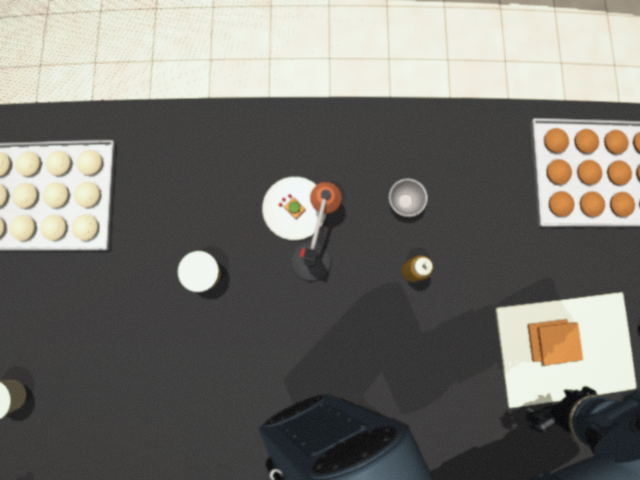

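The overview shows the post's foot near top (311,262), lamp (326,196), plate (293,208), bottle (418,268), bowl (408,197) and tub (198,271). The arm starts lower right. Next, enlarged crops.

Run:
```python
from h import *
p=cv2.imread('pics/t0.png'); cv2.imwrite('pics/t0c.png',cv2.resize(p[160:300,250:390],None,fx=4,fy=4,interpolation=cv2.INTER_CUBIC))
p=cv2.imread('pics/s0.png'); cv2.imwrite('pics/s0c.png',cv2.resize(p[190:360,220:400],None,fx=3.4,fy=3.4,interpolation=cv2.INTER_CUBIC))
```

```text
(no output)
```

View pics/t0c.png

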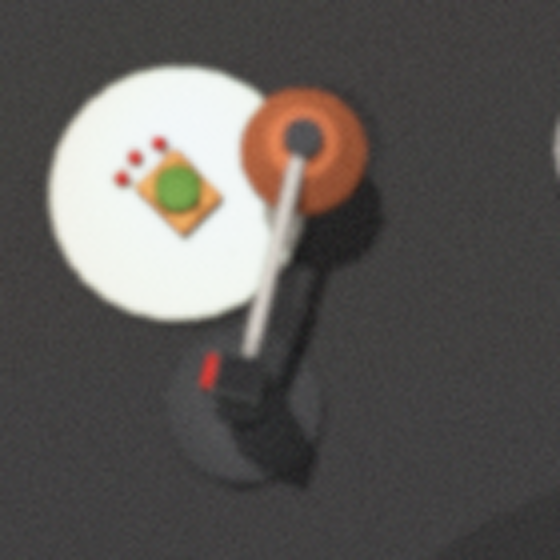

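View pics/s0c.png

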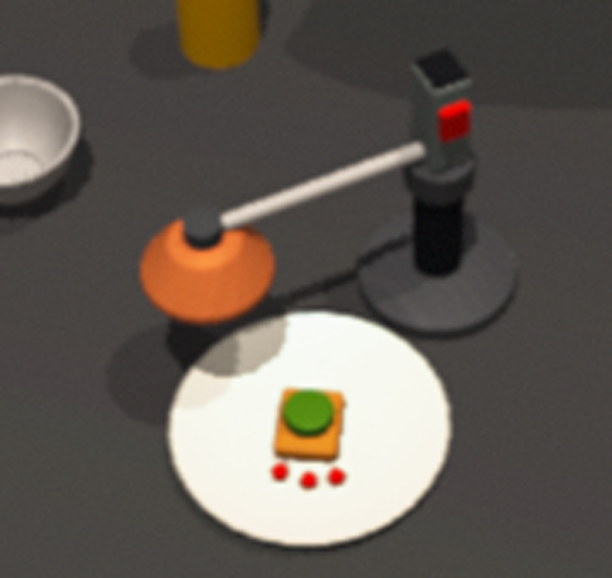

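Run:
```python
from h import *
c=lambda x,y:((250+(x-1.5)/4),(160+(y-1.5)/4))
for n,x,y,z in [('plate',176,193,.015),('plateL',48,193,.015),('lamp',305,150,.09),('lampcap',303,138,.13),('griptop',241,382,.192),('foot',245,410,.02),('button',210,371,.17)]:
    u,v=c(x,y); print(n,np.round(pt('t0',u,v,z),4),np.round(pt('t0',u,v),4))
s=lambda x,y:(220+(x-1.2)/3.4,190+(y-1.2)/3.4)
for n,x,y,z in [('plate',309,425,.015),('griptop',442,69,.192),('foot',437,268,.02),('lamprim',207,262,.09),('button',454,121,.165)]:
    u,v=s(x,y); print('s',n,np.round(pt('s0',u,v,z),4),np.round(pt('s0',u,v),4))
for n,u,v,z in [('bowl',408,197,.05),('bottle',424,266,.185),('tub',198,271,.088)]: print(n,pt('t0',u,v,z).round(3))
# depth cloud segmentation
f=np.load('t0.npz');P=[]
for v in range(150,310):
  for u in range(240,400):
    if f['d'][v,u]>0: P.append(np.r_[pt('t0',u,v),u,v])
P=np.array(P); print('floor',np.median(P[:,2]))
g=P[P[:,2]>.18]; print(len(g)); print(g.round(3)[:40])
```

```text
plate [0.6807 0.1016 0.015 ] [0.6772 0.1007 0.0325]
plateL [0.6811 0.1864 0.015 ] [0.6836 0.1878 0.0029]
lamp [0.6927 0.0172 0.09  ] [0.6813 0.0181 0.1409]
lampcap [0.6912 0.0191 0.13  ] [0.6881 0.0193 0.1435]
griptop [0.5357 0.0562 0.192 ] [0.535  0.0561 0.1979]
foot [0.5358 0.0562 0.02  ] [0.5242 0.0546 0.1443]
button [0.5445 0.0745 0.17  ] [0.5435 0.0742 0.1787]
s plate [0.6818 0.1015 0.015 ] [0.6872 0.1089 0.0281]
s griptop [0.5386 0.0573 0.192 ] [0.5397 0.0585 0.1936]
s foot [0.5447 0.0631 0.02  ] [0.55   0.069  0.0296]
s lamprim [0.6845 0.012  0.09  ] [0.698  0.0335 0.1205]
s button [0.5436 0.0741 0.165 ] [0.5461 0.0767 0.1688]
bowl [ 0.701 -0.197  0.05 ]
bottle [ 0.51  -0.205  0.185]
tub [0.508 0.335 0.088]
floor 0.002025043835997664
157
[[5.52e-01 7.00e-02 1.93e-01 3.04e+02 2.48e+02]
 [5.52e-01 6.70e-02 1.95e-01 3.05e+02 2.48e+02]
 [5.52e-01 6.50e-02 1.96e-01 3.06e+02 2.48e+02]
 [5.52e-01 6.30e-02 1.88e-01 3.07e+02 2.48e+02]
 [5.52e-01 6.00e-02 1.90e-01 3.08e+02 2.48e+02]
 [5.52e-01 5.80e-02 1.89e-01 3.09e+02 2.48e+02]
 [5.51e-01 7.40e-02 1.81e-01 3.02e+02 2.49e+02]
 [5.50e-0
[... 875 characters left out ...]
1.95e-01 3.12e+02 2.50e+02]
 [5.47e-01 4.90e-02 1.95e-01 3.13e+02 2.50e+02]
 [5.47e-01 4.70e-02 1.98e-01 3.14e+02 2.50e+02]
 [5.48e-01 4.50e-02 1.90e-01 3.15e+02 2.50e+02]
 [5.48e-01 4.20e-02 1.89e-01 3.16e+02 2.50e+02]
 [5.45e-01 7.20e-02 1.92e-01 3.03e+02 2.51e+02]
 [5.45e-01 6.90e-02 1.96e-01 3.04e+02 2.51e+02]
 [5.44e-01 6.70e-02 2.00e-01 3.05e+02 2.51e+02]
 [5.45e-01 6.50e-02 1.94e-01 3.06e+02 2.51e+02]
 [5.45e-01 6.30e-02 1.93e-01 3.07e+02 2.51e+02]
 [5.45e-01 6.00e-02 1.94e-01 3.08e+02 2.51e+02]
 [5.44e-01 5.80e-02 1.98e-01 3.09e+02 2.51e+02]
 [5.45e-01 5.60e-02 1.94e-01 3.10e+02 2.51e+02]
 [5.44e-01 5.40e-02 1.98e-01 3.11e+02 2.51e+02]
 [5.45e-01 5.10e-02 1.94e-01 3.12e+02 2.51e+02]]
```

Run:
```python
from h import *
from scipy.spatial.transform import Rotation as R
s=telemetry.observe(); M=R.from_rotvec(s['tool_rot']).as_matrix(); print(M.round(3)); y=M[:,1]; print('yaw of tool y',np.arctan2(y[1],y[0]))
print('boom',np.arctan2(.0175-.0565,.690-.537),'plate dir',np.arctan2(.1016-.0565,.681-.537))
print([a for a in dir(robot) if a[0]!='_'])
```

```text
[[-0.     0.41  -0.912]
 [ 0.001 -0.912 -0.41 ]
 [-1.    -0.001 -0.   ]]
yaw of tool y -1.1479873184841145
boom -0.24958692543698474 plate dir 0.30351740436493474
['PlanningError', 'tcp_to_grasp']
```

>>> step_arm(dp=[[0,0,40],[20,30,80],[50,70,100]], turn=[[0,0,0.14],[0,0,0.28],[0,0,0.42]], fingers=[85,85,85])

```text
clock: 0.4
tcp_pos: [0.2509, -0.3916, 0.3304]
tool_rot: [1.72, 0.772, -1.72]
wrist_force: [0.9, 0.1, -0.4]
width: 0.995
```

Run:
```python
from h import *
s=telemetry.observe(); print(s['qpos'],s['tcp_pos'])
```

```text
[-1.00077381e+00  1.45844371e-01  1.33272296e-01  1.55670241e+00
 -2.13540285e-04  1.29516364e+00] [ 0.25094903 -0.39162084  0.330395  ]
```

>>> step_arm(dp=[[15,27,0],[32,55,0],[50,83,0],[68,110,0],[86,138,0],[104,166,0],[122,194,0],[140,221,0]], turn=[[0,0,0.14],[0,0,0.28],[0,0,0.42],[0,0,0.56],[0,0,0.7],[0,0,0.84],[0,0,0.98],[0,0,1.12]], fingers=[85,85,85,85,85,85,85,85])

```text
clock: 1.2
tcp_pos: [0.3916, -0.169, 0.3283]
tool_rot: [0.911, 1.372, -0.911]
wrist_force: [1.1, -0.5, -0.2]
width: 0.997
```

>>> step_arm(dp=[[18,27,0],[35,55,0],[53,83,0],[70,110,0],[88,138,0],[106,166,0],[124,194,0],[142,221,0]], turn=[[0,0,0.12],[0,0,0.24],[0,0,0.36],[0,0,0.48],[0,0,0.6],[0,0,0.72],[0,0,0.84],[0,0,0.93]], fingers=[85,85,85,85,85,85,85,85])

```text
clock: 2.0
tcp_pos: [0.5336, 0.052, 0.3281]
tool_rot: [0.191, 1.563, -0.191]
wrist_force: [1.0, -0.4, -0.2]
width: 0.994
```

>>> step_arm(dp=[[0,0,0],[0,0,0]], turn=[[0,0,0],[0,0,0]], fingers=[85,85])

```text
clock: 2.2
tcp_pos: [0.5331, 0.051, 0.3278]
tool_rot: [0.195, 1.563, -0.195]
wrist_force: [-0.1, -0.0, 0.0]
width: 0.993
```

Run:
```python
from h import *
from scipy.spatial.transform import Rotation as R
s=telemetry.observe(); print(s['qpos'],s['tcp_pos'],s['wrist_force']); y=R.from_rotvec(s['tool_rot']).as_matrix()[:,1];print(np.arctan2(y[1],y[0]))
snap('wrist','w1')
```

```text
[ 9.54416722e-02  3.02438804e-01  3.26257477e-01  1.59583744e+00
 -1.83582535e-04  3.43925264e-01] [0.53307351 0.05097427 0.32778325] [-0.1223897  -0.02483653  0.04606958]
1.322313166116559
```

View pics/w1.png

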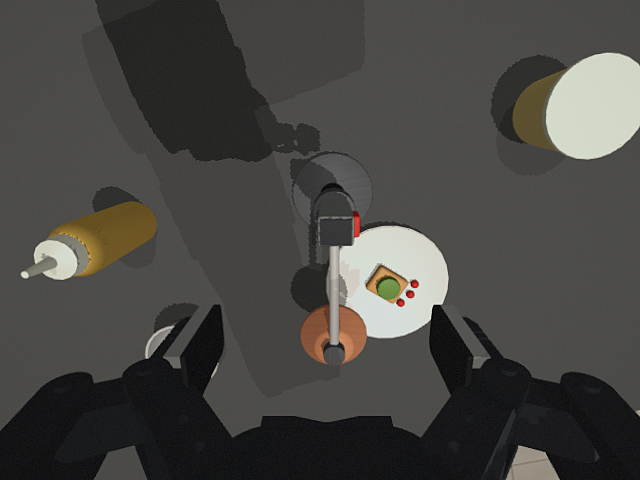

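The wrist view shows the grip top around (337,231), with the red button on its right at (356,224). The boom runs straight down the image to the lamp cap at (334,354), so the yaw is well aligned. I'll measure from here.

Run:
```python
from h import *
p=cv2.imread('pics/w1.png'); cv2.imwrite('pics/w1c.png',cv2.resize(p[140:390,270:470],None,fx=3,fy=3,interpolation=cv2.INTER_CUBIC)[:600])
```

```text
(no output)
```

View pics/w1c.png

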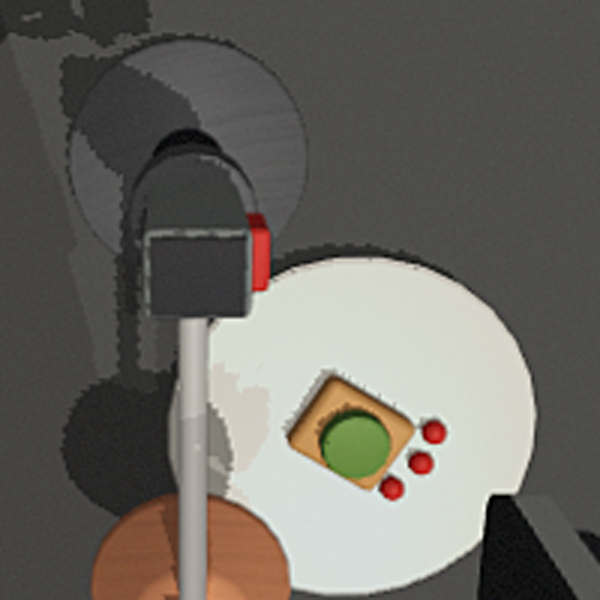

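Run:
```python
from h import *
c=lambda x,y:(270+(x-1)/3,140+(y-1)/3)
for n,x,y,z in [('gt',198,273,.192),('c1',144,230,.192),('c2',252,230,.192),('c3',250,317,.192),('c4',146,317,.192),('foot',187,157,.02),('plate',351,426,.014),('boom1',193,330,.135),('boom2',193,600,.135),('button',262,252,.165)]:
    print(n,pt('w1',*c(x,y),z).round(4), pt('w1',*c(x,y)).round(4))
print('cap',pt('w1',334,354).round(4))
```

```text
gt [0.5376 0.0573 0.192 ] [0.5373 0.0574 0.193 ]
c1 [0.5225 0.0462 0.192 ] [0.5248 0.0454 0.1817]
c2 [0.5295 0.0741 0.192 ] [0.5334 0.0744 0.1766]
c3 [0.5532 0.0681 0.192 ] [0.6124 0.0675 0.0138]
c4 [0.5462 0.0406 0.192 ] [6.051e-01 2.090e-02 3.000e-04]
foot [0.5345 0.0576 0.02  ] [0.5184 0.0602 0.1186]
plate [0.6754 0.1009 0.014 ] [0.6671 0.0997 0.0318]
boom1 [0.5719 0.0487 0.135 ] [0.5721 0.0486 0.1343]
boom2 [0.671  0.0242 0.135 ] [0.6713 0.0242 0.1344]
button [0.5434 0.076  0.165 ] [0.5405 0.0757 0.1759]
cap [0.6871 0.0202 0.1368]
```

>>> step_arm(dp=[[4,6,0],[4,6,-30],[4,6,-60],[4,6,-90],[4,6,-90]], turn=[[0,0,0],[0,0,0],[0,0,0],[0,0,0],[0,0,0]], fingers=[85,85,85,85,85])

```text
clock: 2.75
tcp_pos: [0.5352, 0.056, 0.2354]
tool_rot: [0.196, 1.567, -0.198]
wrist_force: [-0.1, 0.1, 0.0]
width: 0.994
```

Run:
```python
from h import *
s=telemetry.observe(); print(s['qpos'],s['tcp_pos'],s['wrist_force'])
snap('wrist','w2')
```

```text
[ 1.04305661e-01  2.97201470e-01  8.61375851e-02  1.36500631e+00
 -2.32490143e-06  3.54521915e-01] [0.5351863  0.05602555 0.23539286] [-0.07662489  0.07504473  0.0018902 ]
```

View pics/w2.png

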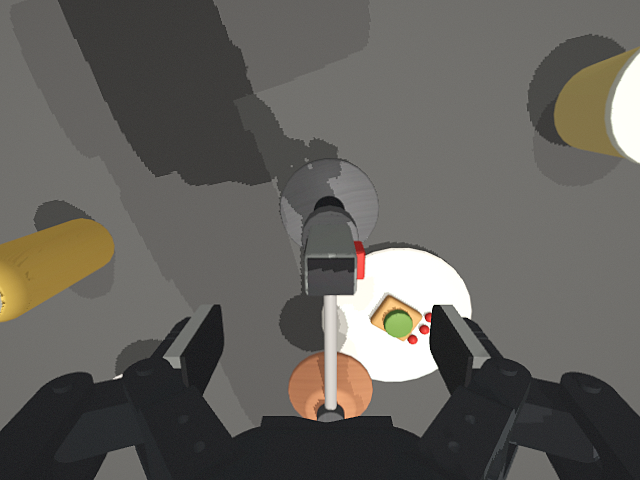

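>>> step_arm(dp=[[2,2,-25],[2,2,-50],[2,2,-75],[2,2,-91],[2,2,-91],[2,2,-91]], turn=[[0,0,0],[0,0,0],[0,0,0],[0,0,0],[0,0,0],[0,0,0]], fingers=[85,85,85,85,60,52], force=40)

```text
clock: 3.4
tcp_pos: [0.54, 0.0586, 0.1493]
tool_rot: [0.196, 1.56, -0.195]
wrist_force: [-0.3, 0.6, -0.0]
width: 0.682
```

Run:
```python
from h import *
s=telemetry.observe(); print(s['qpos'],s['tcp_pos'],s['wrist_force'])
snap('scene','s3');snap('wrist','w3')
p=cv2.imread('pics/s3.png'); a=cv2.resize(p[160:340,220:420],None,fx=2,fy=2,interpolation=cv2.INTER_CUBIC)
b=cv2.imread('pics/w3.png')[180:480,120:520]; b=np.vstack([b,np.zeros((60,400,3),np.uint8)])
cv2.imwrite('pics/c3.png',np.hstack([a,b]))
```

```text
[ 1.08115543e-01  3.27420234e-01 -9.09840551e-02  1.15056275e+00
 -2.05342735e-05  3.57348025e-01] [0.54003806 0.05860855 0.14927727] [-0.26647795  0.62531276 -0.00091683]
```

View pics/c3.png

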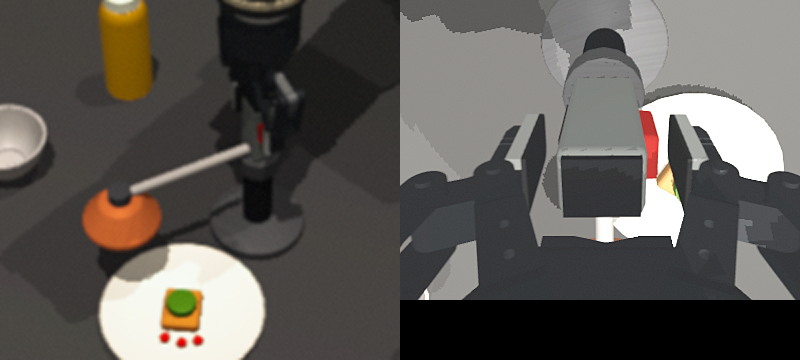

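The grip sits between the two pads with the button beside the right-hand pad. I'll trim the position and close.

>>> step_arm(dp=[[-2,-1,-4],[-2,-1,-4],[-2,-1,-4],[-2,-1,-4],[-2,-1,-4],[-2,-1,-4],[-2,-1,-4],[-2,-1,-4]], turn=[[0,0,0],[0,0,0],[0,0,0],[0,0,0],[0,0,0],[0,0,0],[0,0,0],[0,0,0]], fingers=[52,45,40,30,20,20,20,20], force=40)

```text
clock: 4.3
tcp_pos: [0.5375, 0.0578, 0.144]
tool_rot: [0.196, 1.561, -0.195]
wrist_force: [-1.6, 1.1, 6.6]
width: 0.35
```

Run:
```python
from h import *
s=telemetry.observe(); print(s['qpos'],s['tcp_pos'],s['wrist_force'],s['moment'],s['width']*85.4)
snap('wrist','w4')
cv2.imwrite('pics/w4c.png',cv2.imread('pics/w4.png')[150:480,100:540])
```

```text
[ 1.07043723e-01  3.25663619e-01 -1.07167478e-01  1.13696948e+00
  2.15110650e-04  3.55716880e-01] [0.53745119 0.0578198  0.14399122] [-1.64228559  1.11707433  6.59643369] [0.52661675 0.18451765 0.04623759] 29.85441197810501
```

View pics/w4c.png

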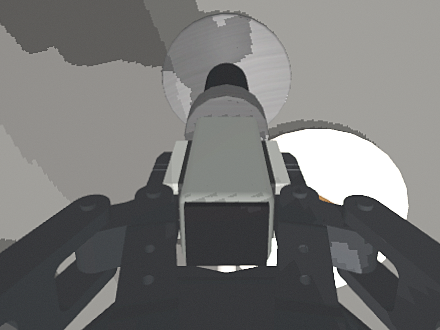

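>>> step_arm(dp=[[0,0,5],[0,0,15],[0,0,25],[0,0,35],[0,0,45]], turn=[[0,0,0],[0,0,0],[0,0,0],[0,0,0],[0,0,0]], fingers=[20,20,20,20,20], force=50)

```text
clock: 4.85
tcp_pos: [0.5371, 0.0577, 0.1894]
tool_rot: [0.195, 1.562, -0.195]
wrist_force: [1.8, 3.5, -4.3]
width: 0.345
```

Run:
```python
from h import *
snap('scene','s5')
s=telemetry.observe(); print(s['tcp_pos'],s['wrist_force'],s['moment'],s['width']*85.4)
p=cv2.imread('pics/s5.png'); cv2.imwrite('pics/s5c.png',cv2.resize(p[120:360,200:440],None,fx=2.5,fy=2.5,interpolation=cv2.INTER_CUBIC))
```

```text
[0.53756916 0.05772062 0.19087737] [-2.39828018  1.29784032 -0.38002947] [ 0.54821853  0.56860187 -0.0478528 ] 29.579227943739138
```

View pics/s5c.png

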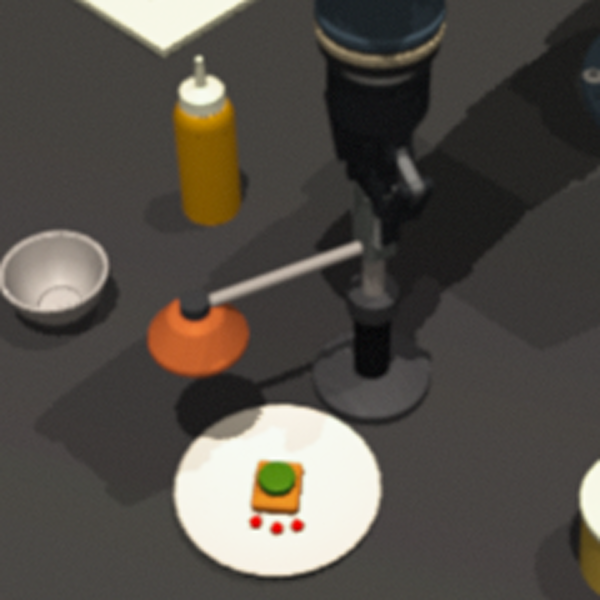

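The lamp and grip are rising (lamp near (200,330) in the crop). I'll continue.

>>> step_arm(dp=[[0,0,10],[0,0,20],[0,0,32],[0,0,44],[0,0,56],[0,0,66],[0,0,74],[0,0,78]], turn=[[0,0,0],[0,0,0],[0,0,0],[0,0,0],[0,0,0],[0,0,0],[0,0,0],[0,0,0]], fingers=[20,20,20,20,20,20,20,20])

```text
clock: 5.7
tcp_pos: [0.5372, 0.0576, 0.2671]
tool_rot: [0.195, 1.562, -0.195]
wrist_force: [1.7, 1.9, -6.7]
width: 0.342
```

>>> step_arm(dp=[[0,0,2],[0,0,4],[0,0,6],[0,0,6]], turn=[[0,0,0],[0,0,0],[0,0,0],[0,0,0]], fingers=[20,20,20,20])

```text
clock: 6.1
tcp_pos: [0.5372, 0.0577, 0.2725]
tool_rot: [0.195, 1.562, -0.195]
wrist_force: [2.4, 2.4, -3.4]
width: 0.345
```

Run:
```python
from h import *
snap('scene','s6')
s=telemetry.observe(); print(s['tcp_pos'],s['wrist_force'],s['moment'],s['width']*85.4)
p=cv2.imread('pics/s6.png'); cv2.imwrite('pics/s6c.png',cv2.resize(p[120:360,200:440],None,fx=2.5,fy=2.5,interpolation=cv2.INTER_CUBIC))
```

```text
[0.53719128 0.05765058 0.27250087] [ 2.84270292  2.71923248 -3.30892224] [ 0.93619837 -0.53950799  0.03668988] 29.573007087059825
```

View pics/s6c.png

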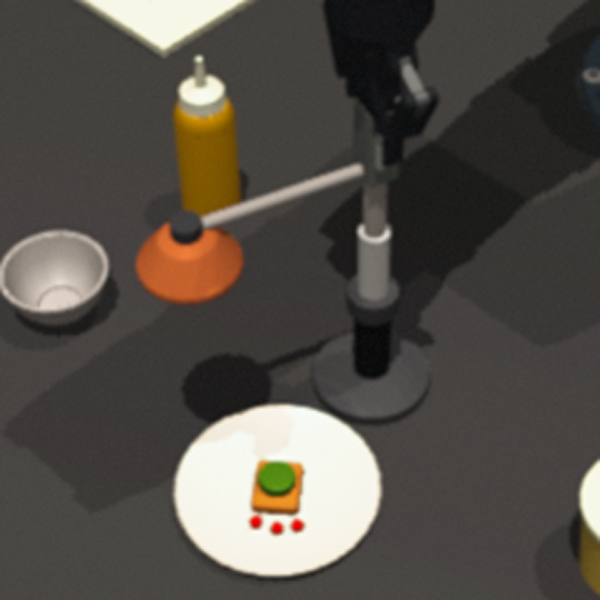

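>>> step_arm(dp=[[0,0,1],[0,0,2],[0,0,3],[0,0,3]], turn=[[0,0,0],[0,0,0],[0,0,0],[0,0,0]], fingers=[20,20,20,20])

```text
clock: 6.55
tcp_pos: [0.5369, 0.0576, 0.2744]
tool_rot: [0.195, 1.564, -0.196]
wrist_force: [5.6, 3.2, -18.9]
width: 0.342
```

Both tubes are out and the wrist now reads about 19 N downwards, which is the hard stop. Next I'll turn about +0.545 rad.

>>> step_arm(dp=[[0,0,0],[0,0,0],[0,0,0],[0,0,0],[0,0,0],[0,0,0],[0,0,0],[0,0,0]], turn=[[0,0,0.05],[0,0,0.12],[0,0,0.2],[0,0,0.28],[0,0,0.36],[0,0,0.44],[0,0,0.51],[0,0,0.545]], fingers=[20,20,20,20,20,20,20,20])

```text
clock: 7.35
tcp_pos: [0.5368, 0.0575, 0.2744]
tool_rot: [-0.235, 1.56, 0.234]
wrist_force: [4.5, 1.6, -16.8]
width: 0.349
```

>>> step_arm(dp=[[0,0,0],[0,0,0]], turn=[[0,0,0],[0,0,0]], fingers=[20,20])

```text
clock: 7.55
tcp_pos: [0.5368, 0.0575, 0.2745]
tool_rot: [-0.232, 1.56, 0.231]
wrist_force: [4.0, 1.5, -23.7]
width: 0.338
```

Run:
```python
from h import *
from scipy.spatial.transform import Rotation as R
snap('scene','s7');snap('top','t7');snap('wrist','w7')
s=telemetry.observe(); print(s['tcp_pos'],s['wrist_force'],s['moment'],s['width']*85.4,s['qpos']); y=R.from_rotvec(s['tool_rot']).as_matrix()[:,1];print('boom',np.arctan2(y[1],y[0])-np.pi/2)
a=cv2.resize(cv2.imread('pics/s7.png')[120:360,200:440],(400,400)); b=cv2.resize(cv2.imread('pics/t7.png')[160:300,250:390],(400,400))
cv2.imwrite('pics/c7.png',np.hstack([a,b]))
```

```text
[0.53676175 0.05750974 0.27452006] [  4.30548911   1.4134722  -25.90574442] [ 0.4734914  -1.22338226 -0.02376423] 29.59005518072451 [ 1.06893859e-01  2.97945626e-01  1.85372178e-01  1.45999365e+00
 -2.71999017e-04 -1.88313250e-01]
boom 0.295207292208431
```

View pics/c7.png

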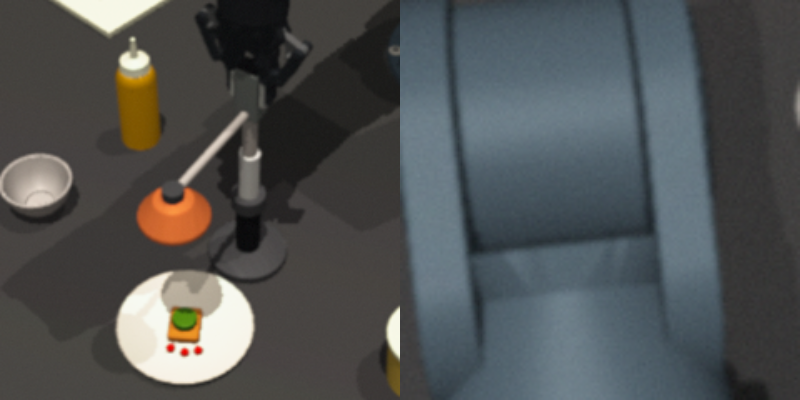

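View pics/w7.png

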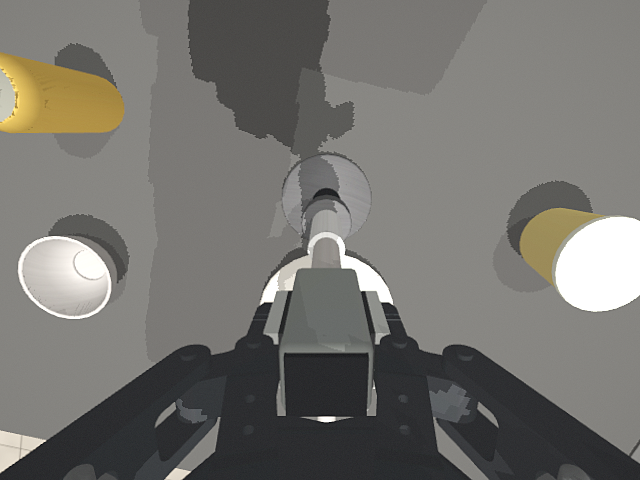

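Run:
```python
from h import *
cap=pt('s7',200+173*.6,120+192*.6); print('cap',cap)
for z in (.27,.275,.26): print(pt('s7',200+173*.6,120+190*.6,z))
print('rim',pt('s7',200+174*.6,120+214*.6,.22))
pl=pt('s7',200+185*.6,120+326*.6,.015); print('plate',pl, 'pred lamp',[.537+.155*np.cos(.297),.0574+.155*np.sin(.297)])
s=telemetry.observe(); print(s['clock'],s['wrist_force'],s['tcp_pos'])
```

```text
cap [0.69015841 0.10736353 0.26797924]
[0.68949777 0.10667488 0.27      ]
[0.69220218 0.11040444 0.275     ]
[0.68408896 0.09921576 0.26      ]
rim [0.68357947 0.09755711 0.22      ]
plate [0.68257089 0.10399584 0.015     ] pred lamp [np.float64(0.6852139061577398), np.float64(0.10276119510622159)]
7.7 [  4.30548911   1.4134722  -25.90574442] [0.53676175 0.05750974 0.27452006]
```

>>> step_arm(dp=[[0,0,-0.5],[0,0,-1],[0,0,-1],[0,0,-1]], turn=[[0,0,0],[0,0,0],[0,0,0],[0,0,0]], fingers=[20,20,20,20])

```text
clock: 8.1
tcp_pos: [0.537, 0.0576, 0.2744]
tool_rot: [-0.232, 1.558, 0.232]
wrist_force: [2.4, 0.8, -18.3]
width: 0.347
```

>>> step_arm(dp=[[0,0,0],[0,0,0],[0,0,0],[0,0,0],[0,0,0],[0,0,0]], turn=[[0,0,0],[0,0,0],[0,0,0],[0,0,0],[0,0,0],[0,0,0]], fingers=[20,20,20,20,20,20])

```text
clock: 8.7
tcp_pos: [0.5371, 0.0576, 0.2744]
tool_rot: [-0.233, 1.558, 0.232]
wrist_force: [1.4, -0.8, -17.3]
width: 0.342
```

The reading is stable, still held up against the hard stop. The measured lamp (0.684–0.690, 0.098–0.107) is within about 1 cm of the plate centre (0.681, 0.102).

Run:
```python
from h import *
s=telemetry.observe(); print(s['clock'],s['wrist_force'],s['tcp_pos'],s['width']*85.4)
print(hand_in())
```

```text
8.7 [  1.36676204  -0.83096261 -17.26163266] [0.53710027 0.05764043 0.27439597] 29.187733662110897
the job is handed in; nothing more can be done
None
```

I squeezed the release button by gripping the block from above, drew the post up 130 mm to its second stop, and turned it 0.545 rad so the lamp hangs over the plated dish. I handed the job in at 8.7 s, still holding the post with the button squeezed; the hand-in gave no verdict.

- **Draw:** The tool rose 130.4 mm from where it took hold, and the wrist read about 17 N downwards, steady, which fits the hard stop. The scene picture showed both tubes out.
- **Grip:** I set the grip force to 50 N. The finger opening read about 29–30 mm. That is 1–2 mm below the 31 mm I expected with the button fully in, so I took it as pressed. I had no direct reading of the button.
- **Lamp:** The scene camera put the lamp at about (0.684–0.690, 0.098–0.107) and the plate centre at about (0.675–0.683, 0.101–0.104), so they are roughly 1 cm apart. The lamp's height looked like about 0.22 m.
- **What I could not check:** In the last top view the arm blocked the lamp and plate, so the final centring rests on the scene camera and the tool's turn angle, which agreed with each other. The plate, bowl, tub and bottle showed no sign of having moved in the pictures, though I re-measured only the plate.

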